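# Hang the parts pail on the free hook

## Task

Clear the drilling plate: pick up the steel pail standing on it and hang it by its handle on whichever of the rack's two double hooks is empty, with the handle bar lying across both prongs of that hook and the pail hanging still and free. Leave the pail that already hangs there on its hook, and do not push the enclosure or the tools about.

Things in the scene. Friction and masses are not known exactly. Their poses are not given: they have to be found in the camera images.
- pail: Steel pail: open box 75 (its x) by 116 (its y) by 55 mm high, 3 mm walls, 0.2 to 0.35 kg. Origin: centre of the underside, z up. Stands on the steel plate, to be hung. A grasp at the middle of its handle bar, fingers closing along the pail's x, leaves room for a prong either side.
- pail_bar (a point): Middle of that pail's handle bar, on its centre line. The rigid handle is a round bar 10 mm thick: two uprights at the pail's y = +-60 mm and, across their tops, a straight level bar along y, 125 mm above the underside and 70 mm above the rim; 110 mm of bar lies clear between the uprights.
- hung_pail: Steel pail: open box 75 (its x) by 116 (its y) by 55 mm high, 3 mm walls, 0.2 to 0.35 kg. Origin: centre of the underside, z up. Same model and handle as pail, already hanging on one of the two hooks, left or right: look which.
- hung_pail_bar (a point): Middle of the handle bar of the pail that already hangs, 125 mm above its underside.
- rack: Fixed dark steel T stand. Origin on the bench at the foot of its one post (22 mm thick); hooks point along its own -x, towards the robot. Base 200 x 240 mm, 10 mm thick, from x = -140 to +60 mm. Crossbar along y over x = 0, 16 mm thick, 310 mm long, centre 190 mm high. Two equal double hooks at y = +105 mm (left) and -105 mm (right).
- hook_left (a point): Left (rack +y) hook: where the middle of a hung bar rests, midway between its two prongs, 75 mm before the crossbar, 169 mm above the bench; axes as the rack's. Prongs 8 mm thick, centred 38 mm either side. Seen from the side (rack x, z in mm) a prong runs (0,190), (-40,160), level to (-100,160), up to its tip (-120,182).
- hook_right (a point): Right (rack -y) hook: the same point of the other hook, which has the same prongs. A pail is brought in from the front (rack +x), the prong tips passing between its rim and its bar (bar centre 191 to 226 mm above the bench), then lowered until the bar lies on the level part of both prongs.
- enclosure: Orange enamelled aluminium enclosure, 65 x 120 x 36 mm, loose on the plate beyond the pail; origin at the centre of its underside. Bystander.
- bit_block: Wooden block 50 x 70 x 28 mm with a step drill and a centre punch standing in it, 105 mm high in all, loose on the plate; origin at the centre of its underside. Bystander.
- deburrer: Chrome deburring tool 150 mm long, 20 mm thick, lying on the plate roughly along y; origin under its middle. Bystander.
- clamp: Cast-iron bench clamp, 100 x 70 mm foot, 150 mm high, fixed on the far left corner of the plate; origin at the centre of its underside. The steel plate is fixed, 380 x 380 mm, its top 6 mm above the bench.

How it is judged (in metres and radians):
At the end, for the whole second after the job is handed in: The pail hangs still (< 50 mm/s, 0.5 rad/s), upright within 0.3 rad, on the hook that was empty: bar middle at most 35 mm in front of, 50 mm behind, 30 mm beside, 10 mm below and 25 mm above the hook point. The other pail still hangs on its hook within the same limits, untouched by the first (((x of pail_bar in the frame of hook_left between -0.035 and 0.05 m and y of pail_bar in the frame of hook_left between -0.03 and 0.03 m and z of pail_bar in the frame of hook_left between -0.01 and 0.025 m and x of hung_pail_bar in the frame of hook_right between -0.035 and 0.05 m and y of hung_pail_bar in the frame of hook_right between -0.03 and 0.03 m and z of hung_pail_bar in the frame of hook_right between -0.01 and 0.025 m) or (x of pail_bar in the frame of hook_right between -0.035 and 0.05 m and y of pail_bar in the frame of hook_right between -0.03 and 0.03 m and z of pail_bar in the frame of hook_right between -0.01 and 0.025 m and x of hung_pail_bar in the frame of hook_left between -0.035 and 0.05 m and y of hung_pail_bar in the frame of hook_left between -0.03 and 0.03 m and z of hung_pail_bar in the frame of hook_left between -0.01 and 0.025 m)) and angle between each of pail, hung_pail's own z axis and vertical below 0.3 rad and contact force between pail and rack above 1 N and contact force between pail and hung_pail below 0.1 N and linear speed of pail below 0.05 m/s and angular speed of pail below 0.5 rad/s).
It fails at once if the pail that already hangs is shifted by more than 40 mm (distance of hung_pail_bar from where it was at the start of the episode above 0.04 m).
It fails at once if the enclosure is shifted by more than 30 mm (distance of enclosure from where it was at the start of the episode above 0.03 m).
It fails at once if the block with the step drill is shifted by more than 30 mm (distance of bit_block from where it was at the start of the episode above 0.03 m).
It fails at once if the deburring tool is shifted by more than 30 mm (distance of deburrer from where it was at the start of the episode above 0.03 m).
It also fails if it takes over 53 s, if anything falls off the work surface, if the arm or the gripper's body presses on something with over 40 N, if the wrist force passes 120 N, or if a joint passes its speed limit or range.

## Robot

A 6-joint arm with a two-finger parallel gripper is mounted at the origin on the work surface. World frame = base frame: x ahead of the robot, y to its left, z up, the work surface at z = 0. Lengths are in m, angles in degrees, forces in N, time in s.
With the tool pointing down it reaches from about 0.275 to 0.975 m from the base axis. Payload 8.4 kg.
Tool frame: the origin (TCP) lies between the finger pads; the fingertips stand 11 mm ahead of it and the grasp point (between the pads) lies 8 mm behind it; z points along the fingers, y is the line along which they close (so a half turn about z gives the same grasp; the last joint's range is limited). The gripper opens to 92 mm and grips with 3 to 60 N. Pads are 20 mm wide; open, the fingers measure 128 mm over their backs; the gripper's body (75 mm by 189 mm) begins 69 mm behind the grasp point.
Start: joints at [67.242, 20.225, 93.587, -0, 66.188, -0.138], TCP at [0.24, 0.577, 0.226] pointing down, gripper open.
Joint ranges: [-150.9, 150.9], [-52.94, 120.26], [3.33, 152.33], [-74.26, 254.26], [0, 154.13], [-172.89, 172.89]. Speed limits (degrees/s): [127.2, 127.2, 159.86, 180, 180, 180].

## Interface

Orientations are given as [roll, pitch, yaw] about the fixed x, y, z axes, in that order (R = Rz(yaw) Ry(pitch) Rx(roll)).
In Python, from station import bot, grab_frame, camera_model, ticket gives the robot as it stands. The module is installed in compiled form; this text tells all that it offers.
- The arm moves only by the tool send_rows, never from a script. Its argument "motion" is text: rows parted by semicolons, each of 7 numbers parted by spaces: the opening, from 0 (shut) to 1 (fully open), then the shift along the tool's x, y, z normalised to -1 to 1, where 1 is 100 mm, then the turn, a rotation vector about the tool's x, y, z normalised to -1 to 1, where 1 is 360 degrees. A call has 1 to 20 rows; each row is the pose to reach, as a shift and turn from the pose commanded when the call began, along the tool's axes at that moment, turning the shorter way round; what a row does not reach only later rows make up. A row lasts 1/8 s, in which the tool goes at most 62.5 mm and 10.7 degrees, less where a joint would pass 70% of its speed; a pose out of reach is approached as far as the arm can. A call with a number of a shift or a turn outside -1 to 1 is refused whole. A call with a gripper value outside its range is refused whole. The fingers move at their own pace and stop on an object; "squeeze" is the grip in N (left out, the last holds). Time passes only in rows, so rows that repeat a pose let the fingers close. It gives the time, the measured TCP pose, the force, the opening and the grip force at its end, in the units of the state.
- bot.sense(): the state, without advancing time (a new reading comes with each control period).
- grab_frame(name): name is "scene" or "top" or "wrist"; returns the picture (400x640x3 uint8, red, green, blue); there is no depth.
- camera_model(name): a dict with "mtx" (3x3 intrinsics, pixels), "k1" (the pictures are not rectified: a ray, as slopes to the right and down, at radius r is drawn at 1 + k1 r^2 times it, then the intrinsics apply), "R" (3x3) and "t" (3): a world point X has camera coordinates R X + t. Camera axes: x right, y down, z forward; pixel columns grow to the right and rows downward; lengths in m; the calibration is good to about 2 mm. A picture is of the moment at which its call begins: read the wrist's pose just before it. camera_model takes no time and is no camera call; for the wrist camera it gives the pose at the moment of the call.
- ticket.hand_in(): hands the job in; it is judged then, once.
The state is a dict: "t": time; "qpos": joint angles; "qd": joint speeds; "effort": joint torques, N m; "tool_pos": TCP position; "orientation": TCP orientation; "ft_force": force on the tool from outside, world axes, zero at the start; "moment": the same for the moment, N m; "finger_gap": finger opening in m; "gripper_force": force on a finger pad.
Only numpy, scipy, OpenCV 4.12 (cv2) and the standard library are available. Lean on these libraries where they do the work, as an engineer would, in place of code of your own. Each camera call takes 0.05 s, during which the arm holds its last target. There are 200 camera calls.

## Working session

There is one attempt and no reset: what is moved stays moved. The work goes in short steps, Python scripts to look and compute and a tool call to move; the robot and the scene stay as the last step left them, time stands still between calls to the robot, and variables do not carry over. Pictures are saved under pics/ and viewed, at most 10 in all, crops included, and the job is handed in when it is done.

Besides the shell and the picture viewer there is one more tool, called as a command line: name --argument value ..., lists and objects as JSON in quotes. send_rows: Moves the arm, as the interface text tells. Its arguments: {"type":"object","properties":{"motion":{"type":"string"},"squeeze":{"type":"number"}},"required":["motion"]}

```bash
mkdir -p pics; cat > h.py <<'E'
import numpy as np, cv2
from station import bot, grab_frame, camera_model, ticket
def save(n,f):
    cv2.imwrite(f'pics/{f}.png', cv2.cvtColor(grab_frame(n),cv2.COLOR_RGB2BGR))
def proj(n,P,c=None):
    c=c or camera_model(n); X=np.atleast_2d(P)@np.array(c['R']).T+np.array(c['t'])
    s=X[:,:2]/X[:,2:]; s=s*(1+c['k1']*(s**2).sum(1,keepdims=True))
    M=np.array(c['mtx']); return s@M[:2,:2].T+M[:2,2]
def ray(n,uv,c=None):
    c=c or camera_model(n); M=np.array(c['mtx']); d=(np.array(uv,float)-M[:2,2])/[M[0,0],M[1,1]]
    s=d.copy()
    for _ in range(30): s=d/(1+c['k1']*(s@s))
    R=np.array(c['R']); return -R.T@np.array(c['t']), R.T@np.array([*s,1])
def onz(n,uv,z,c=None):
    o,d=ray(n,uv,c); return o+d*(z-o[2])/d[2]
E
python3 - <<'E'
from h import *
for n in('scene','top','wrist'): save(n,n+'0'); c=camera_model(n); print(n,-np.array(c['R']).T@c['t'],np.array(c['R'])[2])
print(bot.sense())
E
```

```text
scene [1.12816636 0.21132663 0.99949743] [-0.55668197 -0.16244862 -0.81468745]
top [0.41309475 0.0410137  1.31435468] [ 0.0875709  -0.00894691 -0.99611811]
wrist [0.16678717 0.60623178 0.38465772] [ 0.25561763 -0.10766081 -0.96076468]
{'t': 0.15, 'qpos': array([ 6.72438463e+01,  2.02529930e+01,  9.36186931e+01, -5.18828890e-04,
        6.61880700e+01, -1.38131419e-01]), 'qd': array([-0.00010722, -0.04279906, -0.09082016, -0.00499402,  0.03112815,
       -0.08668761]), 'effort': array([ 6.47795223e-04, -5.94200242e+01, -3.34472001e+01,  6.98743598e-02,
        2.03788810e-02, -6.35216475e-05]), 'tool_pos': array([0.24023405, 0.57659111, 0.22504471]), 'orientation': array([-1.79940243e+02,  3.30380984e-04,  1.57382188e+02]), 'ft_force': array([ 0.29888552, -0.08735864,  0.69862043]), 'moment': array([-0.00888689,  0.00369876, -0.00997149]), 'gripper_force': 0.0, 'finger_gap': 0.09220566263482512}
```

View pics/scene0.png

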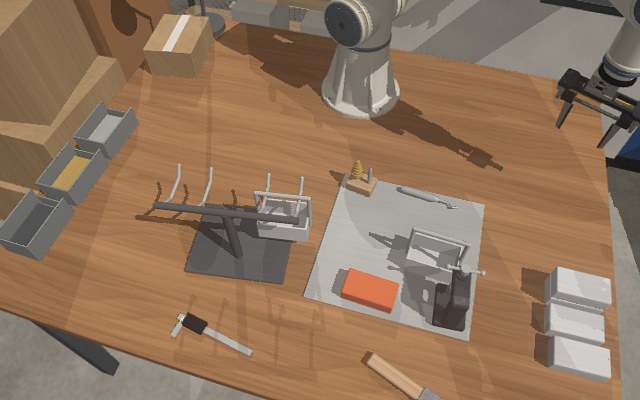

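View pics/top0.png

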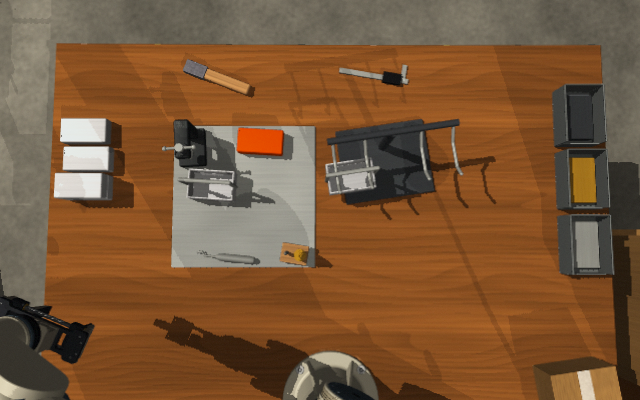

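The empty hook is the right one (top view: prongs near columns 425 and 455; hung pail near column 350). The pail stands at about (210,185), next to the clamp at (188,145). Zooming for measurement.

```bash
python3 - <<'E'
import cv2,numpy as np
t=cv2.imread('pics/top0.png');s=cv2.imread('pics/scene0.png')
def crop(i,x,y,w,h,k):
    o=cv2.resize(i[y:y+h,x:x+w],None,fx=k,fy=k,interpolation=cv2.INTER_CUBIC)
    for a in range((x+9)//10*10,x+w,10):
        cv2.line(o,((a-x)*k,0),((a-x)*k,8 if a%50 else 20),(0,0,255),1)
        if a%50==0: cv2.putText(o,str(a),((a-x)*k,30),0,.4,(0,0,255))
    for b in range((y+9)//10*10,y+h,10):
        cv2.line(o,(0,(b-y)*k),(8 if b%50 else 20,(b-y)*k),(0,0,255),1)
        if b%50==0: cv2.putText(o,str(b),(22,(b-y)*k),0,.4,(0,0,255))
    return o
cv2.imwrite('pics/c1.png',np.vstack([crop(t,160,110,160,100,5)[:, :800],]))
cv2.imwrite('pics/c2.png',crop(t,315,110,160,100,5))
cv2.imwrite('pics/c3.png',np.hstack([crop(s,150,160,165,130,4)]))
cv2.imwrite('pics/c4.png',crop(s,330,170,165,140,4))
E
```

```text
(no output)
```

View pics/c1.png

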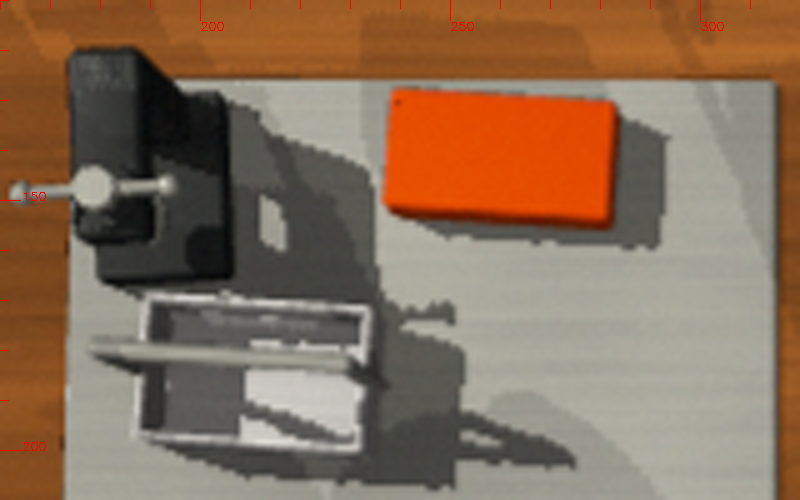

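View pics/c2.png

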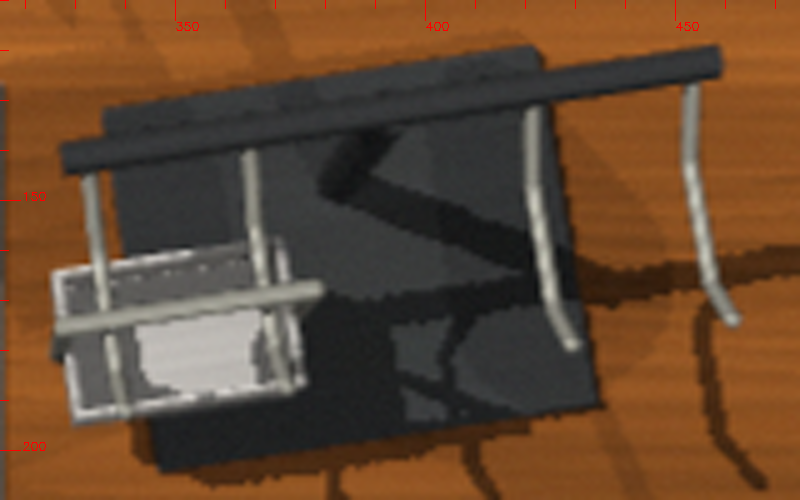

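View pics/c3.png

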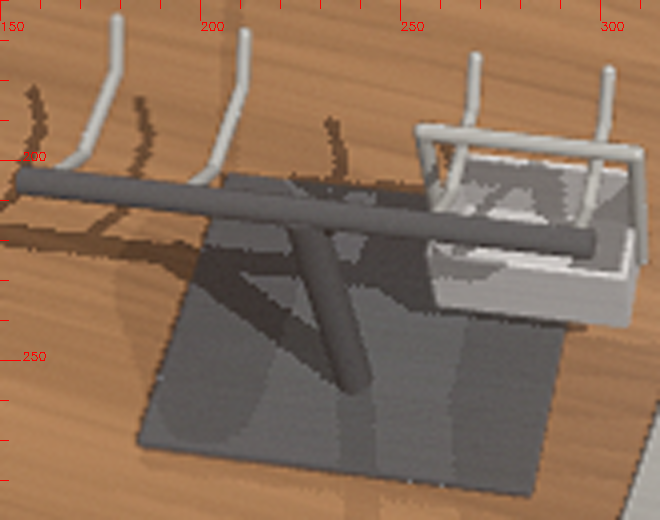

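View pics/c4.png

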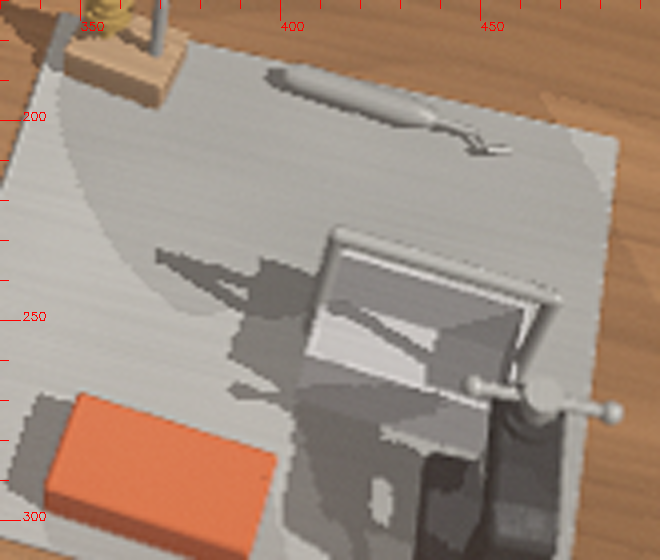

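```bash
cat > fit.py <<'E'
from h import *
from scipy.optimize import least_squares
C={n:camera_model(n) for n in('top','scene')}
def tr(p,P,z0):
    P=np.array(P,float)/1000; c,s=np.cos(p[2]),np.sin(p[2])
    return np.c_[P[:,0]*c-P[:,1]*s+p[0],P[:,0]*s+P[:,1]*c+p[1],P[:,2]+z0]
def fit(D,z0,p0):
    f=lambda p:np.concatenate([(proj(n,tr(p,[d[0] for d in L],z0),C[n])-[d[1] for d in L]) for n,L in D.items()])
    r=least_squares(lambda p:f(p).ravel(),p0,loss='soft_l1'); print(r.x[:2].round(4),np.degrees(r.x[2]).round(2)); print(f(r.x).round(1).tolist()); return r.x
pail={'top':[((37.5,58,55),(189.2,168.8)),((37.5,-58,55),(235.2,171.2)),((-37.5,-58,55),(232.4,200.4)),((-37.5,58,55),(186.6,197.6)),((0,65,125),(178,179.6)),((0,-60,125),(229.5,182.4))],
 'scene':[((0,-60,125),(414.5,228)),((0,60,125),(467.5,244.5))]}
pp=fit(pail,.006,[.6,.25,0])
rack={'top':[((-120,-143,182),(429.6-0,179.2)) if 0 else ((-120,-67,182),(429.6,179.2)),((-120,-143,182),(462,174.4)),((-120,143,182),(339.4,193)),((-120,67,182),(372.4,187.4)),
 ((0,155,198),(327.4,141.6)),((0,-155,198),(459,122.4)),((60,-120,10),(422,119)),((-140,-120,10),(435,191)),((-140,120,10),(347,204)),((60,120,10),(336,132))],
 'scene':[((-120,-143,182),(179.5,164)),((-120,-67,182),(211.2,167.7)),((-120,67,182),(268.8,174)),((-120,143,182),(302,178)),((60,-120,10),(184.2,270.8)),((60,120,10),(283,283.8))]}
rr=fit(rack,0,[.65,-.1,0])
print('hookR',tr(rr,[(-75,-105,169)],0),'hookL',tr(rr,[(-75,105,169)],0))
print('bar',tr(pp,[(0,0,125)],.006))
print('hung bar ends',onz('top',(326.5,175.5),.169),onz('top',(379,168),.169))
for q in [(174,158),(202,147)]: print(onz('top',(q[0],q[1]),.12))
E
python3 fit.py
```

```text
[0.5525 0.3073] -3.59
[[-0.1, -0.2], [-0.9, 0.2], [-0.4, 0.0], [0.0, 0.0], [-0.5, -0.0], [-0.3, 0.4], [-2.1, 0.3], [-1.2, -0.2]]
[ 0.6598 -0.1409] 8.55
[[-0.9, 0.0], [-1.1, 0.0], [0.2, -0.4], [-0.5, 0.4], [-0.6, -0.0], [0.0, -0.5], [0.1, -0.2], [-0.4, 0.4], [-1.0, 0.8], [-1.5, -0.3], [-0.6, 0.4], [-0.5, 0.1], [-0.6, -0.1], [-0.6, -0.5], [-1.4, -1.1], [-1.1, -1.2]]
hookR [[ 0.60121976 -0.25587329  0.169     ]] hookL [[ 0.56999507 -0.04820765  0.169     ]]
bar [[0.55248126 0.30730948 0.131     ]]
hung bar ends [0.56160101 0.01259484 0.169     ] [ 0.57938605 -0.11124131  0.169     ]
[0.61113151 0.38506566 0.12      ]
[0.63851065 0.31725679 0.12      ]
```

send_rows --motion "0.45 -0.5 -0.16 0 0 0 0.05; 0.45 -1 -0.33 0 0 0 0.1; 0.45 -1 -0.33 0 0 0 0.197; 0.45 -1 -0.33 0 0 0 0.197; 0.45 -1 -0.33 0 0 0 0.197; 0.45 -1 -0.33 0 0 0 0.197; 0.45 -1 -0.33 0 0 0 0.197; 0.45 -1 -0.33 0 0 0 0.197; 0.45 -1 -0.33 0 0 0 0.197" --squeeze 40

```text
t: 1.27
tool_pos: [0.32, 0.5079, 0.2254]
orientation: [-180.0, 0.0, 86.6]
ft_force: [0.0, -0.1, -0.8]
finger_gap: 0.0415
gripper_force: 0.0
```

send_rows --motion "0.45 -0.31 0.41 0 0 0 0; 0.45 -0.62 0.82 0 0 0 0; 0.45 -0.62 0.82 0 0 0 0; 0.45 -0.62 0.82 0 0 0 0"

```text
t: 1.78
tool_pos: [0.3978, 0.4412, 0.2255]
orientation: [-180.0, -0.0, 86.5]
ft_force: [0.4, 0.6, 0.3]
finger_gap: 0.0417
gripper_force: 0.0
```

send_rows --motion "0.45 -0.31 0.41 0 0 0 0; 0.45 -0.62 0.82 0 0 0 0; 0.45 -0.62 0.82 0 0 0 0; 0.45 -0.62 0.82 0 0 0 0"

```text
t: 2.28
tool_pos: [0.475, 0.3751, 0.2254]
orientation: [-180.0, -0.0, 86.5]
ft_force: [-0.3, 0.3, 0.0]
finger_gap: 0.0413
gripper_force: 0.0
```

send_rows --motion "0.45 -0.31 0.41 0 0 0 0; 0.45 -0.62 0.81 0 0 0 0; 0.45 -0.62 0.81 0 0 0 0; 0.45 -0.62 0.81 0 0 0 0; 0.45 -0.62 0.81 0 0 0 0"

```text
t: 2.9
tool_pos: [0.5517, 0.3086, 0.2256]
orientation: [-180.0, -0.0, 86.6]
ft_force: [0.1, -0.0, -0.2]
finger_gap: 0.0413
gripper_force: 0.0
```

```bash
python3 - <<'E'
from h import *
s=bot.sense();print(s['tool_pos'],s['orientation'],s['t'],s['qpos'])
c=camera_model('wrist'); save('wrist','w1')
# predicted bar points
a=np.radians(-3.59)
im=cv2.imread('pics/w1.png')
for y in(-.06,0,.06):
    P=np.array([.5525-y*np.sin(a),.3073+y*np.cos(a),.131]);uv=proj('wrist',P,c)[0];print(uv)
    cv2.circle(im,tuple(int(v) for v in uv),3,(0,0,255),1)
cv2.imwrite('pics/w1m.png',im)
# clamp handle triangulation
for t,q in(((193.5,147),(447,265.5)),((162.5,148.5),(483,272.5))):
    o1,d1=ray('top',t);o2,d2=ray('scene',q);k=np.linalg.lstsq(np.c_[d1,-d2],o2-o1,rcond=None)[0];print('clamp',o1+k[0]*d1,o2+k[1]*d2)
E
```

```text
[0.55173834 0.30863487 0.22557567] [-1.79970965e+02 -8.79614063e-03  8.65682457e+01] 2.9 [2.90734198e+01 2.08711543e+01 9.26422015e+01 2.51016197e-02
 6.65064057e+01 3.24951612e+01]
[321.5766782  265.51483041]
[321.91407285 203.41918768]
[322.2850512  132.98937724]
clamp [0.63232323 0.32993529 0.15265051] [0.63223568 0.33056377 0.15279029]
clamp [0.6284035  0.40316176 0.15369812] [0.62837425 0.40342935 0.15377618]
```

View pics/w1m.png

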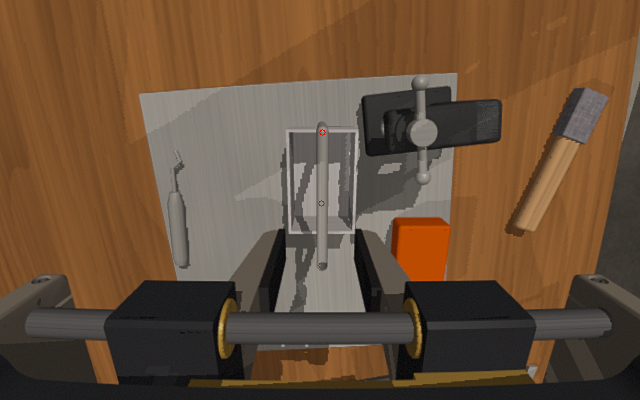

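The wrist image shows the predicted bar points (322,132), (322,203) and (321,266) lying on the bar, with the clamp clear to the right. Descending.

send_rows --motion "0.45 0 0 0.4 0 0 0; 0.45 0 0 0.8 0 0 0; 0.45 0 0 1 0 0 0; 0.45 0 0 1 0 0 0; 0.45 0 0 1 0 0 0"

```text
t: 3.58
tool_pos: [0.5538, 0.3079, 0.127]
orientation: [179.9, -0.1, 86.5]
ft_force: [0.1, -0.2, -0.2]
finger_gap: 0.0415
gripper_force: 0.0
```

send_rows --motion "0.45 0 0 0.02 0 0 0; 0 0 0 0.02 0 0 0; 0 0 0 0.02 0 0 0; 0 0 0 0.02 0 0 0; 0 0 0 0.02 0 0 0; 0 0 0 0.02 0 0 0; 0 0 0 0.02 0 0 0; 0 0 0 0.02 0 0 0" --squeeze 40

```text
t: 4.58
tool_pos: [0.5532, 0.3072, 0.1237]
orientation: [180.0, -0.0, 86.5]
ft_force: [0.7, -1.0, 1.4]
finger_gap: 0.0086
gripper_force: 40.0
```

send_rows --motion "0 0 0 -0.15 0 0 0; 0 0 0 -0.35 0 0 0; 0 0 0 -0.6 0 0 0; 0 0 0 -0.8 0 0 0; 0 0 0 -1 0 0 0; 0 0 0 -1 0 0 0"

```text
t: 5.32
tool_pos: [0.5541, 0.3079, 0.2265]
orientation: [179.8, -0.1, 86.5]
ft_force: [0.3, -0.5, -2.9]
finger_gap: 0.0088
gripper_force: 40.0
```

send_rows --motion "0 0 0 -0.3 0 0 0; 0 0 0 -0.6 0 0 0; 0 0 0 -0.9 0 0 0; 0 0 0 -1 0 0 0; 0 0 0 -1 0 0 0"

```text
t: 5.95
tool_pos: [0.553, 0.3072, 0.3233]
orientation: [180.0, -0.0, 86.5]
ft_force: [0.1, 0.6, -1.9]
finger_gap: 0.0086
gripper_force: 40.0
```

send_rows --motion "0 -0.15 -0.1 0 0 0 0; 0 -0.4 -0.25 0 0 0 0; 0 -0.7 -0.45 0 0 0 0; 0 -1 -0.64 0 0 0 0"

```text
t: 6.45
tool_pos: [0.4808, 0.2095, 0.322]
orientation: [-179.9, 0.1, 86.5]
ft_force: [0.2, -0.9, -1.5]
finger_gap: 0.0087
gripper_force: 40.0
```

send_rows --motion "0 -0.3 0 0 0 0 0; 0 -0.6 0 0 0 0 0; 0 -0.9 0 0 0 0 0; 0 -1 0 0 0 0 0"

```text
t: 6.95
tool_pos: [0.4754, 0.1097, 0.3226]
orientation: [-179.9, 0.0, 86.4]
ft_force: [-0.4, 1.3, -2.7]
finger_gap: 0.0086
gripper_force: 40.0
```

send_rows --motion "0 -0.3 0 0 0 0 0; 0 -0.6 0 0 0 0 0; 0 -0.9 0 0 0 0 0; 0 -1 0 0 0 0 0"

```text
t: 7.45
tool_pos: [0.4699, 0.0109, 0.323]
orientation: [-179.9, -0.0, 86.4]
ft_force: [0.8, 0.6, -2.0]
finger_gap: 0.0089
gripper_force: 40.0
```

send_rows --motion "0 -0.3 0 0 0 0 0; 0 -0.6 0 0 0 0 0; 0 -0.9 0 0 0 0 0; 0 -1 0 0 0 0 0"

```text
t: 7.95
tool_pos: [0.4643, -0.0885, 0.3232]
orientation: [-180.0, -0.0, 86.4]
ft_force: [-0.3, 0.7, -1.9]
finger_gap: 0.0087
gripper_force: 40.0
```

send_rows --motion "0 -0.3 0 0 0 0 0; 0 -0.6 0 0 0 0 0; 0 -0.9 0 0 0 0 0; 0 -1 0 0 0 0 0"

```text
t: 8.45
tool_pos: [0.4584, -0.1881, 0.3233]
orientation: [-180.0, -0.0, 86.4]
ft_force: [1.1, 0.6, -2.4]
finger_gap: 0.0085
gripper_force: 40.0
```

send_rows --motion "0 -0.2 0 0 0 0 -0.007; 0 -0.4 0 0 0 0 -0.014; 0 -0.6 0 0 0 0 -0.02; 0 -0.8 0 0 0 0 -0.027; 0 -0.9 0 0 0 0 -0.034; 0 -0.9 0 0 0 0 -0.034; 0 -0.9 0 0 0 0 -0.034"

```text
t: 9.32
tool_pos: [0.4529, -0.2767, 0.3235]
orientation: [-180.0, -0.0, 98.7]
ft_force: [-0.1, -0.0, -2.2]
finger_gap: 0.0088
gripper_force: 40.0
```

send_rows --motion "0 0 0 0.25 0 0 0; 0 0 0 0.5 0 0 0; 0 0 0 0.75 0 0 0; 0 0 0 1 0 0 0"

```text
t: 9.82
tool_pos: [0.453, -0.2768, 0.223]
orientation: [180.0, -0.0, 98.7]
ft_force: [1.1, -0.4, -2.1]
finger_gap: 0.0084
gripper_force: 40.0
```

send_rows --motion "0 0 0 0.15 0 0 0; 0 0 0 0.23 0 0 0; 0 0 0 0.23 0 0 0; 0 0 0 0.23 0 0 0; 0 0 0 0.23 0 0 0"

```text
t: 10.45
tool_pos: [0.4531, -0.2779, 0.2013]
orientation: [179.9, 0.0, 98.7]
ft_force: [0.4, -0.3, -2.2]
finger_gap: 0.0089
gripper_force: 40.0
```

```bash
python3 - <<'E'
from h import *
s=bot.sense();print(s['tool_pos'],s['orientation'],s['t'],s['qpos'])
save('scene','s2'); save('top','t2')
R=np.radians(8.55);hk=np.array([.6012,-.2559]);e=np.array([np.cos(R),np.sin(R)]);d=np.array(s['tool_pos'][:2])-hk
print('rack-frame offset',d@e,d@[-e[1],e[0]])
im=cv2.imread('pics/s2.png');B=np.array(s['tool_pos'])+[0,0,.008]
for k in(-.06,0,.06):
    p=B+[-e[1]*k,e[0]*k,0];uv=proj('scene',p)[0];cv2.circle(im,tuple(int(v) for v in uv),2,(0,0,255),-1)
a=cv2.resize(im[110:310,120:320],None,fx=2.9,fy=2.9,interpolation=cv2.INTER_CUBIC)
cv2.imwrite('pics/m2.png',a)
E
```

```text
[ 0.4530762  -0.27792512  0.20127948] [1.79949843e+02 4.34517571e-02 9.86939942e+01] 10.45 [-3.16870003e+01  1.34000847e+01  1.06477047e+02 -6.97575429e-04
  6.00565098e+01 -4.03806657e+01]
rack-frame offset -0.1497521534781474 0.00024158354352234185
```

View pics/m2.png

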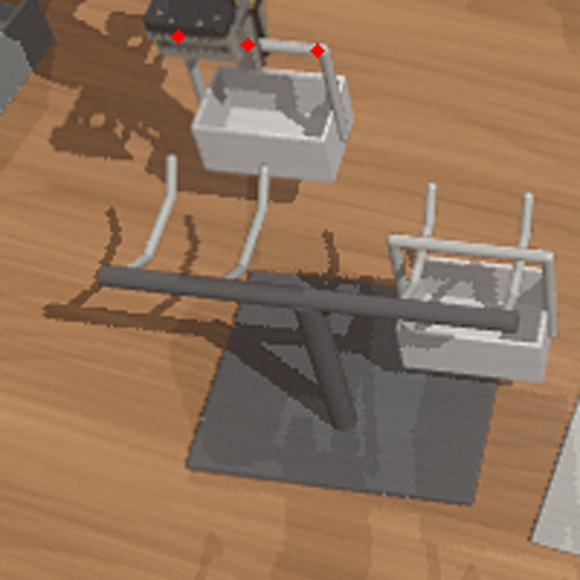

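The pail hangs level in the grip; the predicted bar points (crop 178,36 / 248,44 / 317,50) match its bar, in line with the empty hook. Inserting.

send_rows --motion "0 0 0.1 0 0 0 0; 0 0 0.25 0 0 0 0; 0 0 0.4 0 0 0 0; 0 0 0.55 0 0 0 0; 0 0 0.7 0 0 0 0; 0 0 0.75 0 0 0 0; 0 0 0.75 0 0 0 0"

```text
t: 11.42
tool_pos: [0.527, -0.2662, 0.2004]
orientation: [-180.0, -0.0, 98.7]
ft_force: [-0.1, -0.7, -1.8]
finger_gap: 0.0086
gripper_force: 40.0
```

send_rows --motion "0 0 0.1 0 0 0 0; 0 0 0.25 0 0 0 0; 0 0 0.4 0 0 0 0; 0 0 0.55 0 0 0 0; 0 0 0.7 0 0 0 0; 0 0 0.75 0 0 0 0; 0 0 0.75 0 0 0 0; 0 0 0.75 0 0 0 0"

```text
t: 12.42
tool_pos: [0.6006, -0.255, 0.2005]
orientation: [-180.0, -0.0, 98.7]
ft_force: [0.3, -0.0, -1.8]
finger_gap: 0.0088
gripper_force: 40.0
```

send_rows --motion "0 0 0 0.08 0 0 0; 0 0 0 0.16 0 0 0; 0 0 0 0.24 0 0 0; 0 0 0 0.3 0 0 0; 0 0 0 0.34 0 0 0; 0 0 0 0.36 0 0 0; 0 0 0 0.38 0 0 0; 0 0 0 0.38 0 0 0; 0 0 0 0.38 0 0 0"

```text
t: 13.55
tool_pos: [0.6011, -0.2551, 0.1628]
orientation: [180.0, 0.0, 98.7]
ft_force: [-0.2, 1.3, -2.1]
finger_gap: 0.0085
gripper_force: 40.0
```

send_rows --motion "0 0 0 0.01 0 0 0; 0 0 0 0.02 0 0 0; 0 0 0 0.02 0 0 0; 0 0 0 0.02 0 0 0"

```text
t: 14.05
tool_pos: [0.6012, -0.2551, 0.1612]
orientation: [180.0, 0.0, 98.7]
ft_force: [-1.7, -0.2, 5.1]
finger_gap: 0.0086
gripper_force: 40.0
```

```bash
python3 - <<'E'
from h import *
save('scene','s3'); 
im=cv2.imread('pics/s3.png')
cv2.imwrite('pics/m3.png',cv2.resize(im[110:290,130:330],None,fx=3,fy=3,interpolation=cv2.INTER_CUBIC))
print(bot.sense()['ft_force'])
E
```

```text
[-1.99927907  1.1813233   5.49226168]
```

View pics/m3.png

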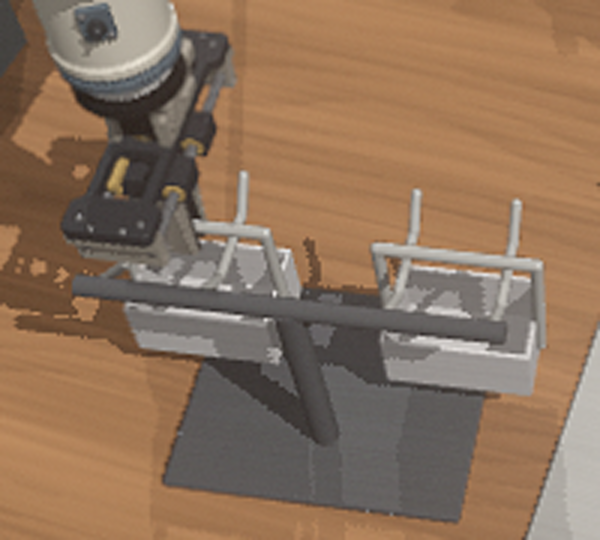

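The right pail's bar lies across its prong at crop (235,232), and the wrist force has reversed to +5 N, so the hook is carrying the load. Releasing and withdrawing upward.

send_rows --motion "0.1 0 0 0 0 0 0; 0.2 0 0 0 0 0 0; 0.3 0 0 0 0 0 0; 0.4 0 0 0 0 0 0; 0.4 0 0 0 0 0 0; 0.4 0 0 0 0 0 0"

```text
t: 14.85
tool_pos: [0.601, -0.255, 0.1605]
orientation: [-180.0, -0.0, 98.7]
ft_force: [0.8, 0.2, 0.4]
finger_gap: 0.0367
gripper_force: 0.0
```

send_rows --motion "0.4 0 0 -0.1 0 0 0; 0.4 0 0 -0.2 0 0 0; 0.4 0 0 -0.4 0 0 0; 0.4 0 0 -0.7 0 0 0; 0.4 0 0 -1 0 0 0; 0.4 0 0 -1 0 0 0"

```text
t: 15.6
tool_pos: [0.6025, -0.2556, 0.2645]
orientation: [179.7, 0.2, 98.7]
ft_force: [0.2, 0.8, -0.8]
finger_gap: 0.0366
gripper_force: 0.0
```

send_rows --motion "0.4 0 -0.4 -0.4 0 0 0; 0.4 0 -0.8 -0.5 0 0 0; 0.4 0 -1 -0.5 0 0 0; 0.4 0 -1 -0.5 0 0 0; 0.4 0 -1 -0.5 0 0 0; 0.4 0 -1 -0.5 0 0 0; 0.4 0 -1 -0.5 0 0 0; 0.4 0 -1 -0.5 0 0 0; 0.4 0 -1 -0.5 0 0 0; 0.4 0 -1 -0.5 0 0 0; 0.4 0 -1 -0.5 0 0 0; 0.4 0 -1 -0.5 0 0 0"

```text
t: 17.1
tool_pos: [0.5022, -0.2701, 0.3106]
orientation: [180.0, -0.0, 98.7]
ft_force: [-0.0, -0.2, -0.1]
finger_gap: 0.0369
gripper_force: 0.0
```

```bash
python3 - <<'E'
from h import *
save('scene','s4'); f=grab_frame('scene').astype(int); f2=grab_frame('scene').astype(int)
im=cv2.imread('pics/s4.png')[110:290,130:330]
print('motion px',(abs(f-f2).max(2)[180:260,150:240]>40).sum())
cv2.imwrite('pics/m4.png',cv2.resize(im,None,fx=3,fy=3,interpolation=cv2.INTER_CUBIC))
E
```

```text
motion px 0
```

View pics/m4.png

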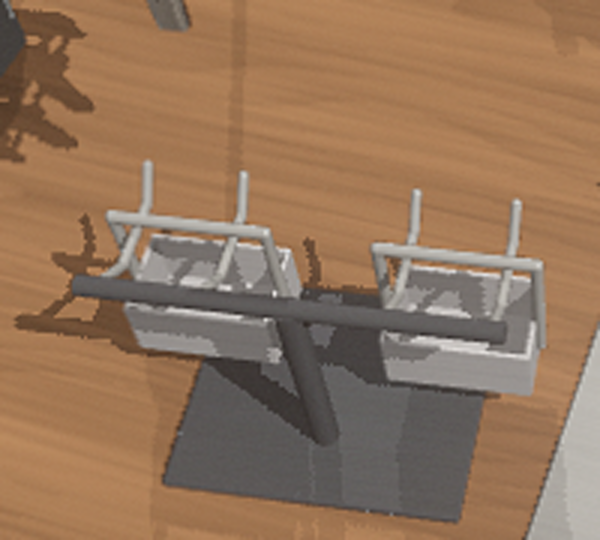

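The pail hangs on the right hook: its bar runs from crop (112,217) to (268,233) across both prongs. It is still and level, and the other pail has not moved.

```bash
python3 -c "
from station import ticket; print(ticket.hand_in())"
```

```text
the job is handed in; nothing more can be done
None
```

I hung the pail on the empty right hook, its bar across both prongs, and the last camera view showed it hanging still and level with the other pail still on its hook; I handed the job in at about 17 s, and the hand-in gave no verdict.

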